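# Nip up the window ring of a measuring cell with a two-pin spanner

## Robot

A 6-joint arm with a two-finger parallel gripper is mounted at the origin on a cart in front of the work surface, level with it; the furniture and walls round the work are solid. World frame = base frame: x ahead of the robot, y to its left, z up, the work surface at z = 0. Lengths are in m, angles in rad, forces in N, time in s.
With the tool pointing down it reaches from about 0.375 to 0.9 m from the base axis. Payload 3.1 kg.
Tool frame: the origin (TCP) lies on the centre line of the jaws, within the pads' length; the fingertips stand 22 mm ahead of it and the grasp point (between the pads) lies 3 mm ahead of it; z points along the fingers, x is the direction in which the jaws open and shut, and the axes are right-handed (so a half turn about z gives the same grasp; the last joint's range is limited). The gripper opens to 87 mm and grips with 3 to 60 N. Pads are 19 mm wide; open, the fingers measure 117 mm over their backs; the gripper's body (75 mm by 190 mm) begins 51 mm behind the grasp point.
Start: joints at [-1.435, 0.527, 1.433, -0, 1.181, -0.178], TCP at [0.194, -0.594, 0.245] pointing down, gripper open.
Joint ranges: [-3.08, 3.08], [-0.75, 2.2], [0.22, 2.44], [-1.43, 4.57], [0, 2.65], [-2.85, 2.85]. Speed limits (rad/s): [2.79, 2.79, 3.14, 3.14, 3.14, 3.14].

## Interface

Orientations are given as a unit quaternion [x, y, z, w].
In Python, from rig import robot, camera, order gives the robot as it stands.
- The arm moves only by the shell command python3 -m pendant 'ROWS' [OPENING] [FORCE]. ROWS is JSON, a list of rows, each a list of 2 entries, a list of its own where there are three numbers: the shift along the tool's x, y, z in mm, then the turn about the tool's z in degrees. A call has 1 to 8 rows; each row shifts and turns the commanded pose from where the row before left it, along the tool's axes as they then stand; what a row does not reach is not made up. A row lasts 1/8 s, in which the tool goes at most 62.5 mm and 10.7 degrees, less where a joint would pass 70% of its speed; a pose out of reach is approached as far as the arm can. A call with a gripper value outside its range is refused whole. OPENING is the finger opening in mm, from 0 to 87, set as the call begins (- or left out, the last holds). The fingers move at their own pace and stop on an object; FORCE is the grip in N (left out, the last holds). Time passes only in rows, so rows that do not move let the fingers close. It gives the time, the measured TCP pose, the force and the opening at its end, in the units of the state.
- robot.get_obs(): the state, without advancing time (a new reading comes with each control period).
- camera(name): name is "side" or "top" or "wrist"; returns a dict with "pixels" (480x640x3 uint8, blue, green, red), "mtx" (3x3 intrinsics, pixels), "R" (3x3) and "t" (3): a world point X has camera coordinates R X + t. Camera axes: x right, y down, z forward; pixel columns grow to the right and rows downward; lengths in m; the calibration is good to about 2 mm. A picture is of the moment at which its call begins. There is no depth.
- order.hand_in(): hands the job in, once; it reports no verdict.
The state is a dict: "time": time; "q": joint angles; "joint_velocities": joint speeds; "joint_torque": joint torques, N m; "position": TCP position; "tool_rot": TCP orientation; "ft_force": force on the tool from outside, world axes, zero at the start; "moment": the same for the moment, N m; "grip_width": finger opening in m.
Only numpy, scipy, OpenCV 4.12 (cv2) and the standard library are available. Lean on these libraries where they do the work, as an engineer would, in place of code of your own. Each camera call takes 0.05 s, during which the arm holds its last target. There are 200 camera calls.

## Task

Take the two-pin spanner out of its stand, feel its pins into the two holes of the retaining ring down in the measuring cell's bore, and turn the ring clockwise (seen from above) until it clearly stiffens on its gasket, then give it about ten degrees more, never as much as fifteen. Be gentle with the cell, never pressing the tool into it hard. Then set the spanner back upright in its stand, head down in the cup, let go of it, and leave the other objects on the worktop undisturbed.

Things in the scene. Friction and masses are not known exactly. Their poses are not given: they have to be found in the camera images.
- spanner_grip (a point): Middle of the spanner's black flat grip: 36 mm wide (x), 16 mm thick (y: close the fingers along y), 42 mm high (z). The spanner stands upright, z up, about 0.16 kg. Below the grip come a thin stem and a round steel head, 45 mm wide and 12 mm high, whose flat underside lies 61 mm below this point.
- spanner_head (a point): Centre of the flat underside of the spanner's head, axes as spanner_grip. Two round pins, 5 mm thick with bevelled tips, stand 7 mm down from it at 14 mm either side of the axis along x. The head's lower rim has a 3 mm bevel.
- bore (a point): Centre of the mouth of the cell's bore (47 mm wide, mouth countersunk 4 mm wider all round), 59 mm above the worktop. A round aluminium barrel 68 mm wide stands on a fixed aluminium block 84 x 110 mm (x, y of this frame, z up; two hose nipples on its +x side). The steel retaining ring lies in the bore, its face 18 mm below the mouth.
- ring_face (a point): Centre of the ring's flat upper face (axes as bore; this frame does not turn with the ring). Ring 43 mm wide, 9 mm thick; two 9 mm through holes, 14 mm either side of the axis. The line through them starts up to 37 degrees either way from x (not measured: look, or turn the pins over the face until they drop in). With the pins in, the head can go down onto the face.
- cell_barrel: The barrel with ring, window and gasket; origin on the bore's axis 31 mm below the mouth; its x, y directions mean nothing. The ring turns about z at about 0.07 N m for an unknown 15 to 55 degrees clockwise (seen from above), then meets the gasket and takes about 0.32 N m. It stays where it is left and does not rise or sink.
- window_face (a point): Centre of the small glass window (16 mm wide) in the middle of the ring. It sinks as the ring crushes the gasket, 0.087 mm per degree turned after the stiffening; it does not move before that, nor come back. Too little to be read well.
- stand_ledge (a point): Centre of the ledge inside the fixed grey stand, 18 mm above the worktop, z up. The stand is a round cup 49 mm wide inside and 28 mm high; the spanner's head rests on the ledge (36 mm opening, pins hang in it) at any yaw.
- spanner: The spanner; origin at the centre of the head's underside (same as spanner_head).
- cup: Bystander: white sample cup with dark lid, 55 mm wide, 58 mm high, origin at its underside.
- vial: Bystander: small glass vial with black cap, 22 mm wide, 48 mm high, origin at its underside.
- carton: Bystander: small dark carton, 40 x 60 mm, 22 mm high, origin at its underside.

How it is judged:
By the outcome, as a careful person would: the job done as asked, in the order asked, and still so for the second after the job is handed in, with the robot touching nothing.
It also fails if it takes over 72 s, if anything falls off the work surface, if the arm or the gripper's body presses on something with over 40 N, if the wrist force passes 120 N, or if a joint passes its speed limit or range.

## Working session

There is one attempt and no reset: what is moved stays moved. The work goes in short steps, Python scripts to look and compute and a shell command to move; the robot and the scene stay as the last step left them, time stands still between calls to the robot, and variables do not carry over. Pictures are saved under pics/ and viewed, about 8 in all and at most 12, crops included, and the job is handed in when it is done.

```bash
ls; mkdir -p pics; python3 - <<'E'
from rig import robot,camera
import cv2,numpy as np
o=robot.get_obs()
for k in o: print(k,np.round(o[k],4))
for n in("top","side"):
    c=camera(n); cv2.imwrite(f"pics/{n}0.png",c["pixels"]); np.savez(f"pics/{n}0.npz",**c); print(n,c["mtx"].tolist(),np.round(c["R"],4).tolist(),c["t"])
E
```

```text
pics
time 0.0
q [-1.4345  0.5285  1.4339 -0.      1.1814 -0.1785]
joint_velocities [-0.0005  0.0014  0.0012 -0.0018  0.0004 -0.0002]
joint_torque [-2.90000e-03 -4.40048e+01 -1.76589e+01  6.34000e-02  5.84000e-02
 -2.00000e-04]
position [ 0.1934 -0.5936  0.2436]
tool_rot [ 8.092e-01 -5.875e-01 -8.000e-04 -8.000e-04]
ft_force [ 0.9643 -0.3549  0.3153]
moment [-0.0327  0.0119  0.0114]
grip_width 0.087
top [[543.9700129038035, 0.0, 310.95833737059485], [0.0, 543.9700129038035, 231.31594422196335], [0.0, 0.0, 1.0]] [[-0.0001, -1.0, 0.0025], [-0.9891, -0.0003, -0.1476], [0.1476, -0.0025, -0.989]] [-0.10480438  0.56285376  0.97246192]
side [[617.8430270409356, 0.0, 321.6508423084013], [0.0, 617.8430270409356, 248.22424856091044], [0.0, 0.0, 1.0]] [[-0.5963, -0.8027, 0.0001], [-0.6497, 0.4825, -0.5875], [0.4715, -0.3504, -0.8093]] [0.26092074 0.43709592 0.86679912]
```

View pics/top0.png

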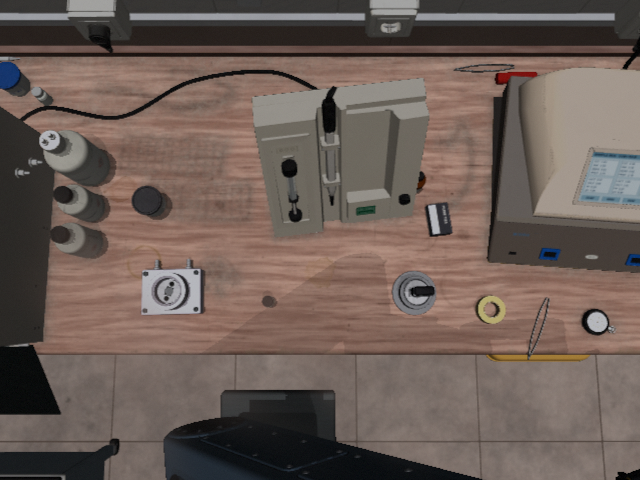

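View pics/side0.png

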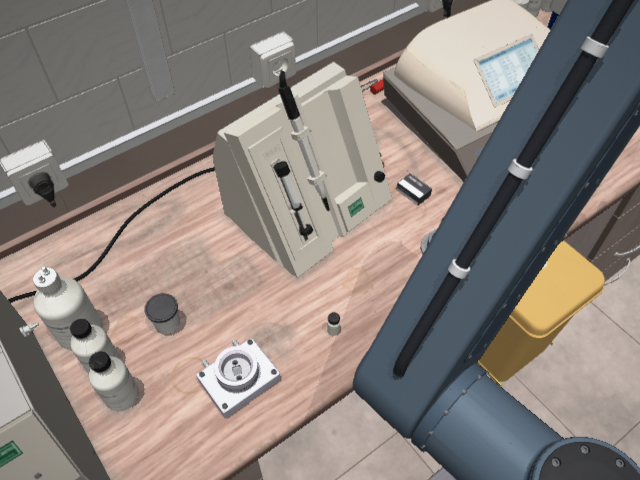

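The top view shows the stand with the spanner at about (414,293), its grip at (424,291), and the cell at (171,290) with its nipples pointing up (world +x). In the side view the arm hides the stand and the cell is at (238,370). I'll enlarge both areas.

```bash
cat > h.py <<'E'
import numpy as np,cv2
from rig import robot,camera
def grab(n,tag):
    c=camera(n); cv2.imwrite(f"pics/{tag}.png",c["pixels"]); np.savez(f"pics/{tag}.npz",**c); return c
def ray(c,u,v,z):
    d=c["R"].T@np.linalg.solve(c["mtx"],[u,v,1.]); o=-c["R"].T@c["t"]
    return o+d*(z-o[2])/d[2]
def proj(c,X):
    p=c["mtx"]@(c["R"]@np.asarray(X,float)+c["t"]); return p[:2]/p[2]
def crop(img,u0,v0,w,h,s): return cv2.resize(img[v0:v0+h,u0:u0+w],None,fx=s,fy=s,interpolation=cv2.INTER_CUBIC)
E
python3 - <<'E'
from h import *
c=np.load("pics/top0.npz"); s=np.load("pics/side0.npz")
i=c["pixels"]; j=s["pixels"]
a=np.hstack([crop(i,135,255,75,65,5),crop(i,377,260,75,65,5)])
b=np.hstack([crop(j,190,330,94,65,4),crop(i,240,280,93,65,4)])[:,:750]
b=cv2.copyMakeBorder(b,0,0,0,750-b.shape[1],0)
cv2.imwrite("pics/comp.png",np.vstack([a,b]))
print(ray(c,171,289,.059),ray(c,414,293,.028),ray(c,424,291,.1))
E
```

```text
[0.45506889 0.14768507 0.059     ] [ 0.44899433 -0.29642463  0.028     ] [ 0.44989713 -0.30007496  0.1       ]
```

View pics/comp.png

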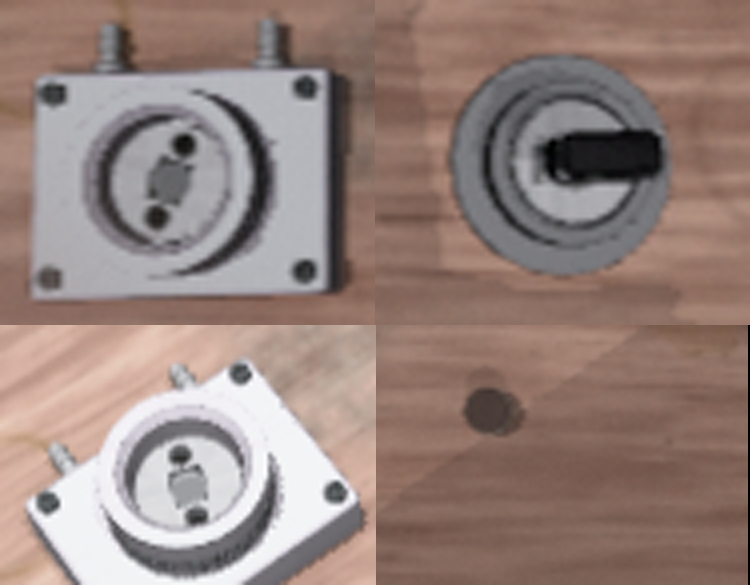

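```bash
cat >> h.py <<'E'
from scipy.spatial.transform import Rotation as Ro
def pose():
    o=robot.get_obs(); R=Ro.from_quat(o["tool_rot"]).as_matrix(); return o,np.array(o["position"]),R
def plan(x,y,z,yaw=None):
    "tool-frame shift (mm) to the target and tool turn (deg, after shift) to bring tool x to the world yaw"
    o,p,R=pose(); d=R.T@(np.array([x,y,z])-p)*1e3
    yw=np.degrees(np.arctan2(R[1,0],R[0,0]))
    print("shift",np.round(d,1),"yaw",round(yw,2),"turn",None if yaw is None else round((yw-yaw+180)%360-180,2),"tilt",np.round(np.degrees(R[:2,2]),2))
def st():
    o,p,R=pose(); print("t",round(o["time"],2),"p",np.round(p*1e3,2),"yaw",round(np.degrees(np.arctan2(R[1,0],R[0,0])),2),"F",np.round(o["ft_force"],2),"M",np.round(o["moment"],3),"w",round(o["grip_width"]*1e3,2))
E
python3 - <<'E'
from h import *
c=np.load("pics/top0.npz"); s=np.load("pics/side0.npz")
f=lambda x,y,u0,v0,k:(u0+(x+.5)/k-.5,v0+(y+.5)/k-.5)
for n,cc,pts,u0,v0,k in(("top",c,[(183,144),(156,216),(170,181)],135,255,5),("side",s,[(179,130),(197,191),(188,162)],190,330,4)):
    P=[ray(cc,*f(x,y,u0,v0,k),.041) for x,y in pts]
    d=P[0]-P[1]; print(n,np.round(P,4).tolist(),"mid",(P[0]+P[1])/2,"len",np.linalg.norm(d),"yaw",np.degrees(np.arctan2(d[1],d[0])))
print("cam y",(-c["R"].T@c["t"]))
for q in [(38,72),(328,68),(328,290),(33,296)]: print(ray(c,*f(*q,135,255,5),.03))
for q in [(548,160),(562,132),(660,130),(660,178),(565,182)]: print("grip",ray(c,*f(q[0]-375,q[1],377,260,5),.1))
print(ray(c,*f(560-375,164,377,260,5),.028))
plan(.449,-.298,.2,0)
E
```

```text
top [[0.4661, 0.1523, 0.041], [0.4398, 0.1612, 0.041], [0.4525, 0.1565, 0.041]] mid [0.45293652 0.15671246 0.041     ] len 0.02775641490125128 yaw -18.681969412236743
side [[0.4667, 0.1543, 0.041], [0.4398, 0.1625, 0.041], [0.4526, 0.1588, 0.041]] mid [0.45324403 0.15841129 0.041     ] len 0.028078050846051424 yaw -17.126917837557404
cam y [ 0.41316627 -0.10221302  1.04513953]
[0.49344645 0.21014934 0.03      ]
[0.49495425 0.1020167  0.03      ]
[0.41297035 0.09956074 0.03      ]
[0.4107907  0.20821652 0.03      ]
grip [ 0.44886473 -0.27790117  0.1       ]
grip [ 0.45850956 -0.28301502  0.1       ]
grip [ 0.45920111 -0.31699635  0.1       ]
grip [ 0.44268004 -0.31644506  0.1       ]
grip [ 0.44130723 -0.2835692   0.1       ]
[ 0.45010407 -0.29571129  0.028     ]
shift [-201.9 -334.5   44.2] yaw -71.96 turn -71.96 tilt [-0.01  0.11]
```

```bash
python3 -m pendant '[[[-34,-56,7],-10],[[-34,-56,7],0],[[-34,-56,7],0],[[-34,-56,7],0],[[-34,-56,8],0],[[-34,-56,8],0],[[0,0,0],-10],[[0,0,0],-10]]' 87; python3 -m pendant '[[[0,0,0],-10],[[0,0,0],-10],[[0,0,0],-10],[[0,0,0],-10],[[0,0,0],0]]'
python3 - <<'E'
from h import *
st(); c=grab("wrist","w1"); plan(.4505,-.299,.2,0)
for z in(.028,.1): print(proj(c,[.4505,-.298,z]))
E
```

```text
time: 1.1
position: [0.393, -0.2787, 0.2025]
tool_rot: [0.935, -0.354, -0.0, -0.0]
ft_force: [-0.5, -0.4, -0.2]
grip_width: 0.0871
time: 1.72
position: [0.3924, -0.2799, 0.2026]
tool_rot: [1.0, -0.018, -0.0, -0.0]
ft_force: [-0.6, 0.4, -0.8]
grip_width: 0.087
t 1.73 p [ 392.44 -279.95  202.61] yaw -2.08 F [-0.59  0.42 -0.81] M [-0.014 -0.075 -0.047] w 87.0
shift [58.7 16.8  2.6] yaw -2.14 turn -2.14 tilt [-0.02  0.03]
[384.96032757 243.44586135]
[402.50409482 273.36510294]
```

View pics/w1.png

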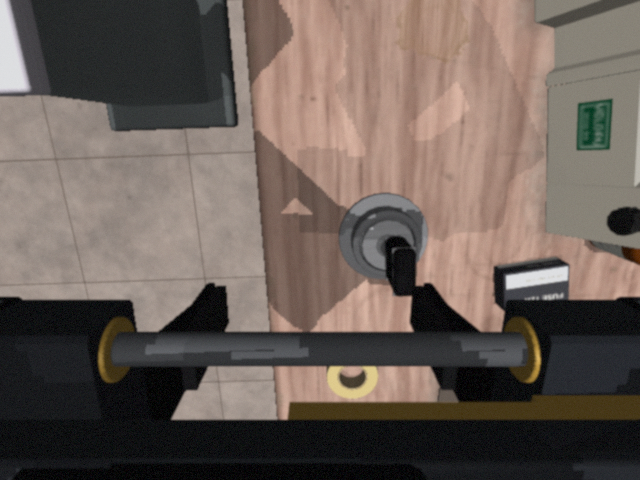

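The wrist view shows the stand ring centred at about (383,237) and the black grip at (390–415, 248–294). Both agree with the top view to within a few mm.

```bash
python3 - <<'E'
from h import *
c=np.load("pics/w1.npz"); i=c["pixels"]
print("stand",ray(c,383,237,.028))
g=i.max(2)<45; sub=g[225:300,372:430]
n,l,s,ce=cv2.connectedComponentsWithStats(sub.astype(np.uint8)); 
for k in range(1,n):
    if s[k,4]>100: print(s[k],ce[k])
print("grip lower corners",ray(c,393,294,.1),ray(c,415,294,.1),ray(c,414,250,.1))
for w in(0,): 
  for a,b in((-.018,-.008),(.018,-.008),(.018,.008),(-.018,.008)): print(proj(c,[.4505+b,-.298+a,.1]))
E
cat > /dev/null; python3 - <<'E'
import cv2;i=cv2.imread("pics/w1.png")[185:300,330:440]
cv2.imwrite("pics/w1c.png",cv2.resize(i,None,fx=5,fy=5,interpolation=cv2.INTER_CUBIC))
E
```

```text
stand [ 0.44871416 -0.29206611  0.028     ]
[  13   11   45   64 1687] [31.1025489  44.19857736]
grip lower corners [ 0.44423595 -0.31330759  0.1       ] [ 0.45970151 -0.3138769   0.1       ] [ 0.4578403  -0.28129764  0.1       ]
[390.46140796 297.58788089]
[391.39971322 248.97219559]
[415.04379152 248.14263457]
[413.18287077 296.82308573]
```

View pics/w1c.png

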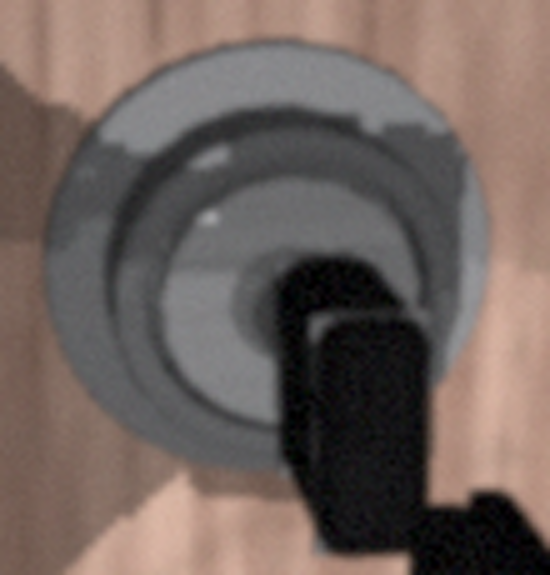

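```bash
python3 -m pendant '[[[29.5,7.7,0],0],[[29.5,7.7,0],0],[[0,0,35],0],[[0,0,35],0],[[0,0,25],0],[[0,0,16],0],[[0,0,9],0],[[0,0,0],0]]'; python3 - <<'E'
from h import *
st(); plan(.4508,-.2975,.082,-2)
E
```

```text
time: 2.78
position: [0.451, -0.2976, 0.0827]
tool_rot: [1.0, -0.017, -0.0, -0.0]
ft_force: [-1.0, 0.1, -0.2]
grip_width: 0.0866
t 2.77 p [ 451.02 -297.58   82.69] yaw -2.0 F [-1.01  0.07 -0.21] M [-0.011 -0.049  0.01 ] w 86.58
shift [-0.2 -0.1  0.7] yaw -2.0 turn 0.0 tilt [-0.01  0.01]
```

```bash
python3 -m pendant '[[[0,0,0],0],[[0,0,0],0],[[0,0,0],0],[[0,0,0],0],[[0,0,0],0],[[0,0,0],0]]' 0 8;python3 - <<'E'
from h import *
st()
E
python3 -m pendant '[[[0,0,0],0],[[0,0,0],0],[[0,0,0],0]]' 0 60; python3 - <<'E'
from h import *
st(); 
E
```

```text
time: 3.52
position: [0.451, -0.2975, 0.0828]
tool_rot: [1.0, -0.017, -0.0, -0.0]
ft_force: [0.2, -0.9, -0.5]
grip_width: 0.0349
t 3.52 p [ 451.01 -297.53   82.84] yaw -1.97 F [ 0.19 -0.88 -0.45] M [-0.011 -0.077 -0.036] w 34.92
time: 3.9
position: [0.4511, -0.2976, 0.0828]
tool_rot: [1.0, -0.017, 0.0, 0.0]
ft_force: [-0.1, 0.4, -0.4]
grip_width: 0.0157
t 3.9 p [ 451.11 -297.62   82.82] yaw -1.97 F [-0.08  0.42 -0.43] M [-0.06  -0.183 -0.004] w 15.69
```

```bash
python3 -m pendant '[[[0,0,-8],0],[[0,0,-15],0],[[0,0,-25],0],[[0,0,-30],0],[[0,0,-30],0],[[0,0,-10],0],[[0,0,0],0]]'; python3 - <<'E'
from h import *
st(); plan(.453,.157,.2,72)
E
```

```text
time: 4.78
position: [0.4511, -0.2977, 0.2016]
tool_rot: [1.0, -0.017, 0.001, 0.001]
ft_force: [-0.9, -0.3, -1.7]
grip_width: 0.0156
t 4.78 p [ 451.14 -297.68  201.62] yaw -1.96 F [-0.92 -0.26 -1.74] M [ 0.062 -0.065  0.027] w 15.57
shift [ -13.7 -454.5    1.1] yaw -1.96 turn -73.96 tilt [ 0.07 -0.07]
```

```bash
python3 -m pendant '[[[-1,-30,0],0],[[-2,-55,0],0],[[-2,-60,0],0],[[-2,-60,0],0],[[-2,-60,0],0],[[-2,-60,0],0],[[-2,-60,0],0],[[-1,-45,0],0]]'; python3 -m pendant '[[[0,-24,0],0],[[0,0,0],-10],[[0,0,0],-10],[[0,0,0],-10],[[0,0,0],-10],[[0,0,0],-10],[[0,0,0],-10],[[0,0,0],-10]]'; python3 -m pendant '[[[0,0,0],-4],[[0,0,0],0],[[0,0,0],0]]';python3 - <<'E'
from h import *
st(); plan(.453,.157,.2,72); c=grab("wrist","w2"); grab("side","s2")
E
```

```text
time: 5.78
position: [0.4504, 0.1349, 0.1996]
tool_rot: [1.0, -0.016, -0.001, 0.0]
ft_force: [0.9, -0.8, -1.3]
grip_width: 0.0155
time: 6.78
position: [0.4515, 0.1565, 0.1995]
tool_rot: [0.827, 0.562, -0.001, -0.001]
ft_force: [0.7, 1.0, -1.4]
grip_width: 0.0154
time: 7.15
position: [0.4521, 0.1566, 0.2002]
tool_rot: [0.809, 0.588, -0.001, -0.0]
ft_force: [-0.0, -0.1, -1.3]
grip_width: 0.0157
t 7.15 p [452.1  156.59 200.16] yaw 71.97 F [-0.04 -0.05 -1.33] M [ 0.089 -0.156  0.005] w 15.66
shift [0.7 0.7 0.2] yaw 71.97 turn -0.03 tilt [-0.09 -0.01]
```

View pics/w2.png

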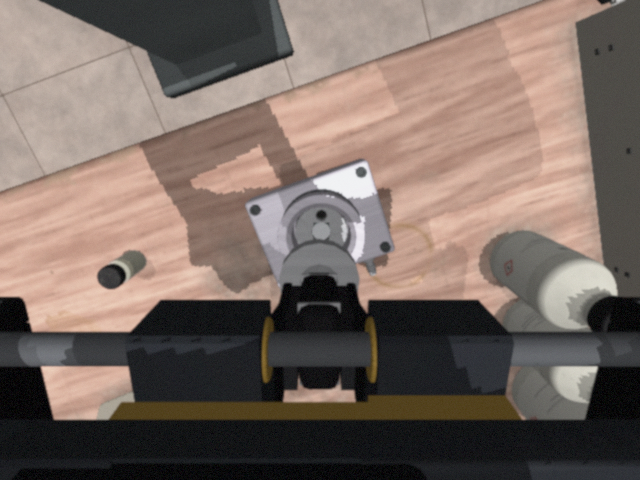

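View pics/s2.png

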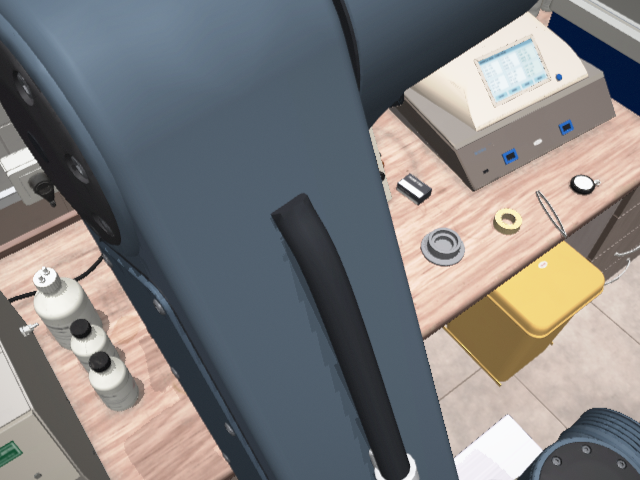

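The wrist view shows the head at about (319,265) in front of the cell, with one ring hole visible at (321,214). The side view shows the empty stand at (443,246). I'll overlay predicted outlines to refine these.

```bash
python3 - <<'E'
from h import *
c=np.load("pics/w2.npz"); i=c["pixels"].copy()
o,p,R=pose()
print("cam",-c["R"].T@c["t"])
k=5;u0,v0=240,155
im=crop(i,u0,v0,160,118,k)
def circ(cx,cy,z,r,col):
    t=np.linspace(0,2*np.pi,72)
    for a in t:
        q=proj(c,[cx+r*np.cos(a),cy+r*np.sin(a),z]); q=((q-[u0,v0]+.5)*k-.5).astype(int); cv2.circle(im,tuple(int(v) for v in q),1,col,-1)
circ(p[0],p[1],.147,.0225,(0,0,255))
circ(.4531,.1575,.059,.034,(0,255,0))
circ(.4531,.1575,.041,.0215,(255,255,0))
for s in(1,-1): circ(.4531+s*.014*np.cos(np.radians(-18)),.1575+s*.014*np.sin(np.radians(-18)),.041,.0045,(255,0,255))
cv2.imwrite("pics/w2c.png",im)
s=np.load("pics/s2.npz"); print("stand side",ray(s,443,241,.028), ray(s,443,246,.018))
E
```

```text
cam [0.37840284 0.18066542 0.33988462]
stand side [ 0.45051579 -0.29328804  0.028     ] [ 0.44640432 -0.29159607  0.018     ]
```

View pics/w2c.png

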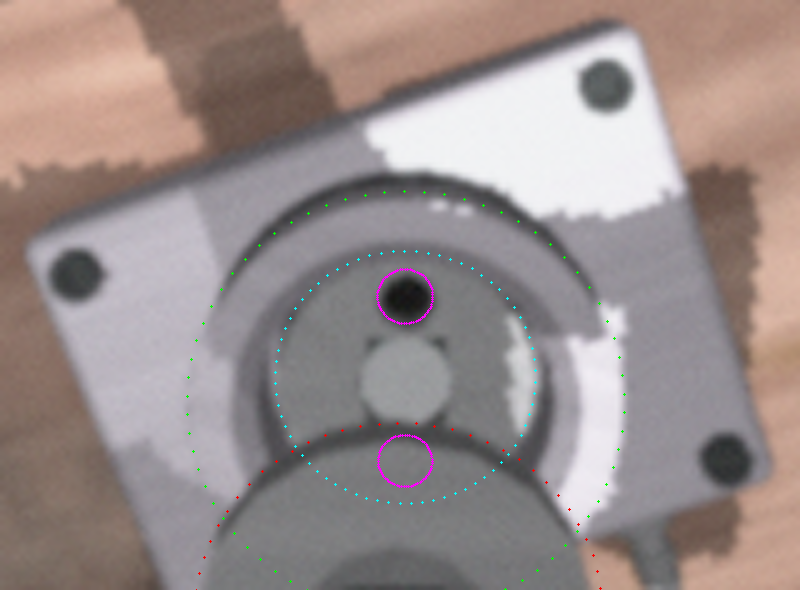

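The ring overlay fits: the visible hole is at (405,298) in the crop and was predicted at (405,296). The head's top edge is at crop row ~435 against 423 predicted, so I'll fit the head offset numerically.

```bash
python3 - <<'E'
from h import *
c=np.load("pics/w2.npz"); g=cv2.cvtColor(c["pixels"],cv2.COLOR_BGR2GRAY).astype(np.float32)
p=np.array([.4521,.1566]); yaw=np.radians(71.97)
ex=np.array([np.cos(yaw),np.sin(yaw)]); ey=np.array([ex[1],-ex[0]]) # tool x,y
rs=np.arange(.016,.0285,.0005)
rows=[]
for a in np.arange(0,360,10):
    d=np.cos(np.radians(a))*ex+np.sin(np.radians(a))*ey
    q=np.array([proj(c,[*(p+r*d),.147]) for r in rs],np.float32)
    if q[:,1].max()>285: continue
    v=cv2.remap(g,q[:,0].reshape(1,-1),q[:,1].reshape(1,-1),cv2.INTER_LINEAR)[0]
    print(a,*v.astype(int))
E
```

```text
0 119 118 120 120 118 117 117 119 119 119 121 128 143 158 165 167 168 166 165 166 165 163 162 160 157
180 123 124 124 125 124 125 127 124 125 124 125 125 129 135 139 138 132 131 135 142 139 137 137 139 142
190 122 122 123 123 122 122 123 121 121 122 125 131 140 149 150 151 151 147 143 136 124 107 93 89 94
200 122 119 120 122 121 122 121 123 123 124 128 132 140 144 146 146 150 147 147 146 146 147 149 149 146
210 127 126 126 127 128 128 128 127 126 119 106 94 104 127 141 147 148 149 149 148 147 147 147 149 147
220 128 127 125 124 125 127 126 123 121 114 101 96 123 156 171 174 177 178 178 176 177 176 176 177 178
230 127 123 123 124 122 124 124 123 115 102 85 77 78 97 118 130 131 129 129 131 131 133 139 147 155
240 123 124 124 123 123 121 122 122 113 96 79 72 76 90 103 108 106 97 93 90 84 86 83 82 78
250 123 121 122 124 124 125 125 123 110 94 79 74 78 94 112 123 125 125 130 126 125 124 124 125 125
260 120 120 124 124 125 126 124 117 102 83 75 73 80 95 109 117 121 123 123 124 123 121 121 123 125
270 120 121 122 123 123 123 123 122 109 92 80 77 84 105 136 150 154 154 155 155 155 155 154 155 155
280 120 119 120 122 122 123 121 112 96 78 75 72 73 75 82 95 115 137 146 151 153 154 155 154 152
290 120 118 117 119 121 120 120 116 105 90 74 73 78 97 114 122 123 122 121 121 122 121 119 119 121
300 121 122 120 121 118 118 118 114 103 85 75 79 94 108 116 120 122 129 149 173 187 197 194 193 183
310 122 120 120 120 122 121 121 117 106 89 75 72 80 87 98 108 119 128 140 146 154 162 165 168 168
320 124 124 123 123 123 123 120 120 114 100 92 119 160 191 203 213 224 230 234 235 235 235 233 233 233
330 121 122 123 125 124 123 123 123 121 108 105 137 187 215 221 216 205 195 191 198 188 171 156 151 149
340 117 116 116 118 117 118 118 118 119 121 127 139 150 148 139 125 108 101 96 92 94 93 98 105 110
350 116 116 117 118 116 116 116 115 115 117 127 145 158 164 165 165 165 165 166 164 151 131 108 98 100
```

```bash
python3 -m pendant '[[[1.2,-1.3,20],0],[[0,0,25],0],[[0,0,15],0],[[0,0,3],0],[[0,0,0],0],[[0,0,0],0]]';python3 - <<'E'
from h import *
st(); plan(.4512,.1581,.137,72); c=grab("wrist","w3")
o,p,R=pose()
k=4;u0,v0=220,130
im=crop(c["pixels"],u0,v0,200,150,k)
def circ(cx,cy,z,r,col):
    for a in np.linspace(0,2*np.pi,90):
        q=proj(c,[cx+r*np.cos(a),cy+r*np.sin(a),z]); q=((q-[u0,v0]+.5)*k-.5).astype(int); cv2.circle(im,tuple(int(v) for v in q),0,col,-1)
ey=R[:2,1]; h=p[:2]+.002*ey
circ(*h,p[2]-.0648+.012,.0225,(0,0,255)); circ(*h,p[2]-.0648+.003,.0225,(0,128,255))
circ(.4531,.1575,.059,.034,(0,255,0)); circ(.4531,.1575,.059,.0275,(255,255,0))
cv2.imwrite("pics/w3c.png",im)
E
```

```text
time: 8.0
position: [0.4523, 0.1583, 0.1385]
tool_rot: [0.809, 0.588, 0.001, 0.0]
ft_force: [1.0, -0.9, -0.9]
grip_width: 0.0157
t 8.0 p [452.29 158.28 138.49] yaw 72.03 F [ 0.97 -0.88 -0.85] M [ 0.046 -0.169  0.023] w 15.69
shift [-0.5 -1.   1.5] yaw 72.03 turn 0.03 tilt [0.09 0.01]
```

View pics/w3c.png

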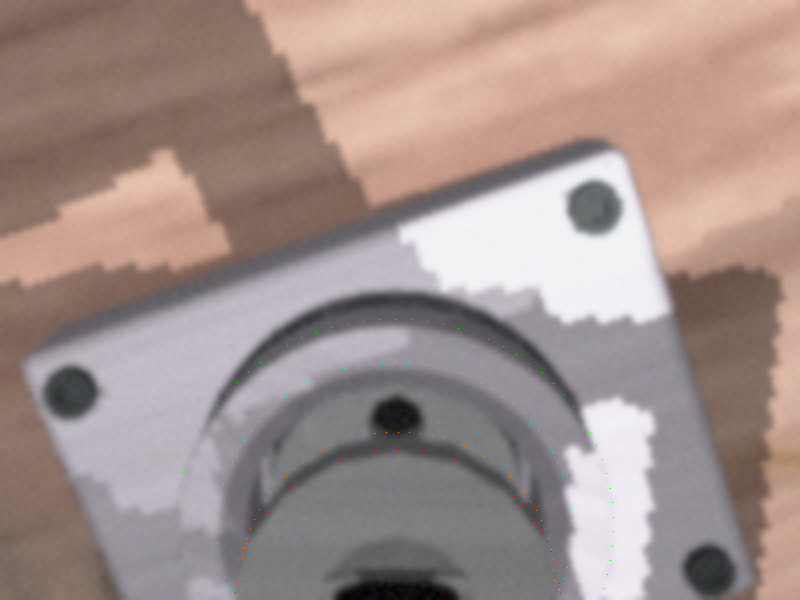

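The wrist crop shows the head edge at row ~450, the near ring hole at (396,417) and the barrel's upper edge at row ~322, all matching the overlays closely.

```bash
python3 - <<'E'
from h import *
c=np.load("pics/w3.npz"); g=cv2.cvtColor(c["pixels"],cv2.COLOR_BGR2GRAY).astype(np.float32)
o,p,R=pose(); p2=np.array([.4523,.1583]); ex,ey=R[:2,0],R[:2,1]
f=lambda x,y:(220+(x+.5)/4-.5,130+(y+.5)/4-.5)
H=ray(c,*f(396,417),.041)[:2]; d=H-[.4531,.1575]; print("hole rel ring est, tool x,y:",d@ex*1e3,d@ey*1e3,"(want ~0,-14) world",H, "hole rel TCP",(H-p2)@ex*1e3,(H-p2)@ey*1e3)
def prof(ctr,z,rs,angs):
  for a in angs:
    dd=np.cos(np.radians(a))*ex+np.sin(np.radians(a))*ey
    q=np.array([proj(c,[*(ctr+r*dd),z]) for r in rs],np.float32)
    print(a,*cv2.remap(g,q[:,0].reshape(1,-1),q[:,1].reshape(1,-1),cv2.INTER_LINEAR)[0].astype(int))
print("head from 18mm, 0.5"); prof(p2,p[2]-.0528,np.arange(.018,.0275,.0005),[0,180,200,220,240,250,260,270,280,290,300,320,340])
print("barrel from 30mm"); prof(np.array([.4531,.1575]),.059,np.arange(.030,.0385,.0005),[180,200,220,240,270,300,320,340,0])
E
```

```text
hole rel ring est, tool x,y: 0.21203237263216507 -14.008228958510879 (want ~0,-14) world [0.43984008 0.16202221] hole rel TCP -0.3022249941622076 -13.000489817115685
head from 18mm, 0.5
0 121 121 120 119 119 120 120 119 128 137 142 144 144 148 169 198 220 227 228 228
180 123 123 122 125 126 127 124 126 130 141 155 168 174 175 176 176 177 177 176 172
200 122 122 123 124 124 122 121 118 113 111 111 112 112 110 115 125 141 157 167 167
220 127 127 126 124 121 115 99 90 97 121 128 128 113 96 92 99 106 109 110 110
240 124 123 124 124 115 98 81 75 90 108 120 125 123 124 125 127 126 125 124 115
250 125 126 127 123 112 95 81 74 77 92 110 121 125 127 128 126 127 125 124 127
260 124 125 125 120 103 87 77 73 80 94 106 112 113 112 112 117 121 126 126 124
270 124 124 126 124 112 94 81 74 71 62 48 31 28 23 22 26 26 23 26 40
280 123 125 123 117 100 80 73 74 86 102 115 120 122 121 123 123 124 126 127 125
290 122 123 124 119 107 91 77 72 78 94 110 119 123 123 123 123 123 124 124 123
300 119 119 119 116 104 86 76 79 95 111 121 125 125 125 125 125 123 120 108 103
320 123 122 121 121 114 100 86 94 110 119 109 97 87 93 102 108 107 107 110 116
340 119 116 117 118 119 117 113 112 112 112 113 113 121 140 165 190 214 224 227 227
barrel from 30mm
180 143 143 144 145 145 146 145 147 148 148 148 148 149 149 149 150 150
200 172 178 181 179 182 180 176 176 178 183 184 183 183 183 181 181 181
220 167 174 179 181 180 171 144 114 92 111 145 174 183 186 187 187 188
240 179 179 179 180 175 162 136 111 96 90 80 69 71 102 142 175 186
270 178 183 184 185 182 168 141 113 99 96 94 86 77 68 67 80 107
300 147 147 147 146 142 131 115 100 87 82 77 68 66 84 110 135 146
320 146 147 147 147 144 138 125 101 83 77 98 122 139 144 146 147 145
340 230 233 233 232 232 231 225 224 228 232 234 235 235 235 235 235 235
0 228 228 228 228 228 228 228 230 233 234 234 235 235 236 235 235 235
```

```bash
python3 -m pendant '[[[-0.4,-1.2,5],0],[[0,0,5],0],[[0,0,5],0],[[0,0,0],0]]';python3 - <<'E'
from h import *
st()
E
python3 -m pendant '[[[0,0,3],0],[[0,0,2],0],[[0,0,0],0]]';python3 - <<'E'
from h import *
st()
E
```

```text
time: 8.55
position: [0.4501, 0.1581, 0.1223]
tool_rot: [0.809, 0.588, -0.001, -0.0]
ft_force: [0.5, -1.0, -1.1]
grip_width: 0.0151
t 8.55 p [450.08 158.13 122.28] yaw 72.03 F [ 0.48 -1.01 -1.11] M [ 0.078 -0.09   0.005] w 15.11
time: 8.93
position: [0.4504, 0.1582, 0.1177]
tool_rot: [0.809, 0.588, -0.0, -0.0]
ft_force: [-0.7, -0.9, -1.8]
grip_width: 0.0154
t 8.93 p [450.39 158.18 117.71] yaw 72.03 F [-0.7  -0.86 -1.8 ] M [ 0.04  -0.125 -0.012] w 15.44
```

```bash
for i in 1; do python3 -m pendant '[[[0,0,2],0],[[0,0,0],0]]';python3 -m pendant '[[[0,0,1.5],0],[[0,0,0],0]]'; python3 -m pendant '[[[0,0,1],0],[[0,0,0],0]]'; done; python3 - <<'E'
from h import *
st()
E
```

```text
time: 9.18
position: [0.4507, 0.1582, 0.1159]
tool_rot: [0.809, 0.588, 0.0, 0.0]
ft_force: [-0.3, 0.7, -0.7]
grip_width: 0.0159
time: 9.43
position: [0.4509, 0.1582, 0.1143]
tool_rot: [0.809, 0.588, 0.0, 0.0]
ft_force: [0.7, 0.1, -0.6]
grip_width: 0.0157
time: 9.68
position: [0.4509, 0.1582, 0.1134]
tool_rot: [0.809, 0.588, 0.0, 0.0]
ft_force: [1.6, 0.1, -1.4]
grip_width: 0.0156
t 9.68 p [450.86 158.21 113.38] yaw 72.03 F [ 1.58  0.06 -1.41] M [ 0.062 -0.433  0.018] w 15.56
```

```bash
python3 -m pendant '[[[0,0,1],0],[[0,0,0],0]]';python3 -m pendant '[[[0,0,1],0],[[0,0,0],0]]'; python3 - <<'E'
from h import *
st()
E
```

```text
time: 9.93
position: [0.4509, 0.1582, 0.1124]
tool_rot: [0.809, 0.588, 0.0, 0.0]
ft_force: [2.0, -0.2, -0.9]
grip_width: 0.016
time: 10.18
position: [0.4509, 0.1582, 0.1114]
tool_rot: [0.809, 0.588, 0.0, 0.0]
ft_force: [1.5, 0.4, -1.4]
grip_width: 0.0154
t 10.18 p [450.86 158.2  111.36] yaw 72.03 F [ 1.52  0.44 -1.43] M [ 0.037 -0.616  0.008] w 15.35
```

```bash
python3 -m pendant '[[[0,0.6,0],0],[[0,0,0],0]]';python3 -m pendant '[[[0,0,1],0],[[0,0,0],0]]';python3 -m pendant '[[[0,0,1],0],[[0,0,0],0]]'; python3 - <<'E'
from h import *
st()
E
```

```text
time: 10.42
position: [0.451, 0.1581, 0.1113]
tool_rot: [0.809, 0.588, -0.0, -0.0]
ft_force: [1.3, 0.0, -1.2]
grip_width: 0.0156
time: 10.68
position: [0.4509, 0.158, 0.1102]
tool_rot: [0.809, 0.588, -0.0, -0.0]
ft_force: [1.1, 0.1, -1.3]
grip_width: 0.0153
time: 10.92
position: [0.451, 0.158, 0.1092]
tool_rot: [0.809, 0.588, -0.0, -0.0]
ft_force: [1.8, -0.0, -1.1]
grip_width: 0.0157
t 10.93 p [450.97 158.   109.23] yaw 72.04 F [ 1.84 -0.02 -1.07] M [ 0.107 -0.519  0.026] w 15.74
```

```bash
python3 -m pendant '[[[0,0.6,0.5],0],[[0,0,0],0]]';python3 -m pendant '[[[0,0,1],0],[[0,0,0],0]]';python3 - <<'E'
from h import *
st()
E
```

```text
time: 11.18
position: [0.4512, 0.1578, 0.1087]
tool_rot: [0.809, 0.588, -0.0, -0.0]
ft_force: [2.0, -1.0, -1.2]
grip_width: 0.0157
time: 11.42
position: [0.4512, 0.1578, 0.1077]
tool_rot: [0.809, 0.588, -0.0, -0.0]
ft_force: [0.0, -0.2, -1.2]
grip_width: 0.0157
t 11.43 p [451.2  157.78 107.67] yaw 72.04 F [ 0.04 -0.22 -1.21] M [ 0.141 -0.251  0.003] w 15.66
```

```bash
cat > s.py <<'E'
from h import *
st()
E
P="python3 -m pendant"
$P '[[[0.1,0,0],3],[[0,0,0],0]]' >/dev/null; python3 s.py
$P '[[[0.1,0,0],3],[[0,0,0],0]]' >/dev/null; python3 s.py
$P '[[[0.1,0,0],3],[[0,0,0],0]]' >/dev/null; python3 s.py
$P '[[[0.1,0,0],3],[[0,0,0],0]]' >/dev/null; python3 s.py
```

```text
t 11.68 p [451.16 157.88 107.71] yaw 69.07 F [ 0.61 -0.08 -1.91] M [ 0.047 -0.154  0.041] w 15.94
t 11.93 p [451.32 157.98 107.76] yaw 66.11 F [ 0.24  0.38 -1.23] M [ 0.043 -0.177  0.031] w 15.57
t 12.18 p [451.59 158.12 107.82] yaw 63.14 F [ 0.11  0.42 -1.55] M [ 0.13  -0.2    0.036] w 15.37
t 12.43 p [451.78 158.2  107.86] yaw 60.14 F [ 1.02  0.24 -1.14] M [ 0.112 -0.194 -0.05 ] w 15.53
```

```bash

P="python3 -m pendant"
$P '[[[0.1,0,0],3],[[0,0,0],0]]' >/dev/null; python3 s.py
$P '[[[0.1,0,0],2],[[0,0,0],0]]' >/dev/null; python3 s.py
$P '[[[0.1,0,0],2],[[0,0,0],0]]' >/dev/null; python3 s.py
$P '[[[0.1,0,0],2],[[0,0,0],0]]' >/dev/null; python3 s.py
```

```text
t 12.68 p [451.86 158.3  107.85] yaw 57.15 F [ 1.    0.23 -1.65] M [ 0.15  -0.221  0.017] w 15.59
t 12.93 p [451.81 158.33 107.82] yaw 55.06 F [ 1.06  0.92 -1.1 ] M [ 0.064 -0.215  0.011] w 15.72
t 13.18 p [451.81 158.4  107.83] yaw 53.03 F [-0.14  0.6  -1.16] M [ 0.116 -0.225 -0.027] w 15.54
t 13.43 p [451.86 158.49 107.82] yaw 51.02 F [ 0.16  0.62 -0.94] M [ 0.035 -0.161  0.01 ] w 15.67
```

```bash

P="python3 -m pendant"
$P '[[[0,0,0.7],0],[[0,0,0],0]]' >/dev/null; python3 s.py
$P '[[[0,0,0.7],0],[[0,0,0],0]]' >/dev/null; python3 s.py
$P '[[[0,0,0.7],0],[[0,0,0],0]]' >/dev/null; python3 s.py
```

```text
t 13.68 p [451.77 158.49 107.04] yaw 51.04 F [ 0.13 -1.28 -2.04] M [ 0.032 -0.167  0.063] w 15.27
t 13.93 p [451.83 158.5  106.36] yaw 51.04 F [ 0.35  0.12 -1.56] M [ 0.082 -0.141  0.03 ] w 15.34
t 14.18 p [451.99 158.5  105.81] yaw 51.04 F [-0.21  0.08  0.42] M [-0.044 -0.092  0.002] w 15.64
```

```bash

P="python3 -m pendant"
$P '[[[0,0,-0.8],0]]' >/dev/null; python3 s.py
$P '[[[0.07,0,0],2]]' >/dev/null; python3 s.py
$P '[[[0.07,0,0],2]]' >/dev/null; python3 s.py
$P '[[[0.07,0,0],2]]' >/dev/null; python3 s.py
$P '[[[0.07,0,0],2]]' >/dev/null; python3 s.py
```

```text
t 14.3 p [451.91 158.51 106.51] yaw 51.03 F [-0.41  0.34 -0.91] M [ 0.019 -0.123 -0.019] w 15.43
t 14.43 p [452.11 158.62 106.57] yaw 48.92 F [ 0.53 -0.07 -2.6 ] M [ 0.063 -0.191 -0.006] w 15.45
t 14.55 p [452.27 158.68 106.56] yaw 46.9 F [ 0.25  0.44 -1.51] M [ 0.11  -0.176 -0.049] w 15.36
t 14.68 p [452.3  158.71 106.55] yaw 44.92 F [ 0.72  0.46 -1.45] M [ 0.122 -0.187  0.058] w 15.44
t 14.8 p [452.32 158.75 106.55] yaw 42.96 F [ 0.53  0.55 -1.63] M [ 0.158 -0.242  0.268] w 15.67
```

```bash

P="python3 -m pendant"
$P '[[[0,0,0],0]]' >/dev/null; python3 s.py
$P '[[[0,0,0],0]]' >/dev/null; python3 s.py
$P '[[[0,0,0],0]]' >/dev/null; python3 s.py
python3 - <<'E'
from h import *
c=grab("top","t4"); cv2.imwrite("pics/t4c.png",crop(c["pixels"],120,230,120,100,5))
E
```

```text
t 14.93 p [452.34 158.75 106.57] yaw 43.06 F [ 0.54  0.11 -1.69] M [ 0.106 -0.249  0.232] w 15.27
t 15.05 p [452.32 158.74 106.57] yaw 43.06 F [-0.22  0.17 -1.24] M [ 0.079 -0.304  0.242] w 15.45
t 15.18 p [452.32 158.74 106.55] yaw 43.05 F [ 1.08  0.18 -1.45] M [ 0.187 -0.304  0.265] w 15.6
```

View pics/t4c.png

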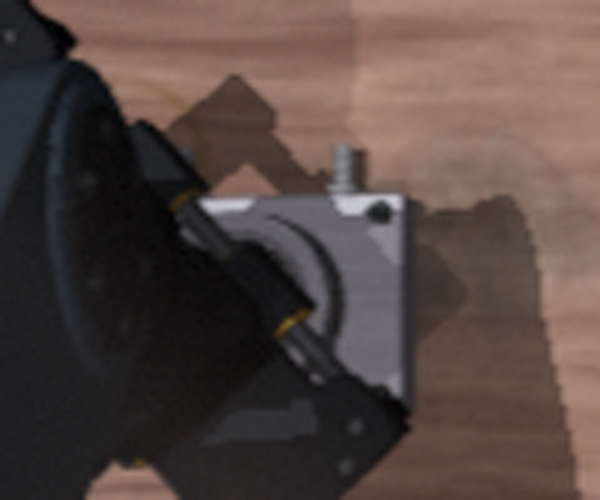

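```bash

P="python3 -m pendant"
$P '[[[0.03,0,0],1]]' >/dev/null; python3 s.py
$P '[[[0,0,0],0]]' >/dev/null; python3 s.py
$P '[[[0.03,0,0],1]]' >/dev/null; python3 s.py
$P '[[[0,0,0],0]]' >/dev/null; python3 s.py
$P '[[[0.03,0,0],1]]' >/dev/null; python3 s.py
$P '[[[0,0,0],0]]' >/dev/null; python3 s.py
```

```text
t 15.35 p [452.32 158.75 106.56] yaw 42.0 F [ 1.17  0.73 -2.06] M [ 0.109 -0.36   0.324] w 15.4
t 15.47 p [452.33 158.76 106.56] yaw 42.03 F [ 1.02  0.43 -1.89] M [ 0.094 -0.329  0.35 ] w 15.43
t 15.6 p [452.34 158.77 106.56] yaw 40.99 F [ 0.55 -0.84 -1.22] M [ 0.005 -0.33   0.337] w 15.53
t 15.72 p [452.33 158.78 106.57] yaw 41.03 F [ 1.45  0.02 -1.4 ] M [ 0.074 -0.35   0.284] w 15.51
t 15.85 p [452.35 158.77 106.55] yaw 39.99 F [ 1.02 -0.23 -0.89] M [ 0.106 -0.347  0.348] w 15.73
t 15.97 p [452.37 158.78 106.56] yaw 40.02 F [ 0.97  0.16 -1.8 ] M [ 0.05  -0.392  0.318] w 15.21
```

```bash

P="python3 -m pendant"
$P '[[[-0.03,0,0],-1]]' >/dev/null; python3 s.py
$P '[[[0,0,0],0]]' >/dev/null; python3 s.py
$P '[[[0.03,0,0],1]]' >/dev/null; python3 s.py
$P '[[[0,0,0],0]]' >/dev/null; python3 s.py
$P '[[[0.07,0,0],2]]' >/dev/null; python3 s.py
$P '[[[0.07,0,0],2]]' >/dev/null; python3 s.py
$P '[[[0,0,0],0]]' >/dev/null; python3 s.py
```

```text
t 16.1 p [452.33 158.77 106.56] yaw 41.05 F [ 1.92 -0.14 -1.86] M [ 0.065 -0.405  0.115] w 15.19
t 16.23 p [452.33 158.78 106.57] yaw 41.02 F [ 1.97  0.31 -1.91] M [ 0.037 -0.38   0.157] w 15.63
t 16.35 p [452.33 158.8  106.55] yaw 40.0 F [ 2.12  0.74 -1.5 ] M [ 0.102 -0.37   0.347] w 15.92
t 16.48 p [452.33 158.78 106.55] yaw 40.04 F [ 1.43 -0.82 -1.76] M [ 0.023 -0.449  0.31 ] w 15.59
t 16.6 p [452.36 158.83 106.56] yaw 37.95 F [ 0.63  0.63 -1.3 ] M [ 0.045 -0.476  0.336] w 15.94
t 16.73 p [452.4  158.87 106.55] yaw 35.92 F [ 1.74 -0.44 -2.86] M [ 0.035 -0.416  0.287] w 15.63
t 16.85 p [452.42 158.88 106.56] yaw 36.01 F [ 1.02  0.79 -1.13] M [-0.    -0.424  0.266] w 15.61
```

```bash

P="python3 -m pendant"
$P '[[[0.07,0,0],1.9]]' >/dev/null; python3 s.py
$P '[[[0.07,0,0],1.8]]' >/dev/null; python3 s.py
$P '[[[0,0,0],0]]' >/dev/null; python3 s.py
$P '[[[0,0,0],0]]' >/dev/null; python3 s.py
python3 -c "
from h import *; grab('wrist','w5')"
```

```text
t 16.98 p [452.46 158.89 106.56] yaw 34.04 F [ 1.34  0.13 -2.35] M [ 0.015 -0.433  0.348] w 15.49
t 17.1 p [452.49 158.93 106.57] yaw 32.22 F [ 2.25 -0.96 -1.04] M [-0.039 -0.493  0.357] w 15.59
t 17.23 p [452.51 158.92 106.57] yaw 32.31 F [ 1.9  -0.09 -1.24] M [-0.011 -0.406  0.291] w 15.56
t 17.35 p [452.49 158.93 106.56] yaw 32.33 F [ 1.45 -1.03 -1.73] M [-0.044 -0.475  0.268] w 15.64
```

```bash

P="python3 -m pendant"
$P '[[[-0.1,0,0],-3],[[-0.1,0,0],-3],[[0,0,0],0]]' >/dev/null; python3 s.py
$P '[[[0,0,-2],0],[[0,0,-3],0]]' >/dev/null; python3 s.py
$P '[[[0,0,-4],0],[[0,0,-5],0]]' >/dev/null; python3 s.py
$P '[[[0,0,-10],0],[[0,0,-20],0],[[0,0,-25],0],[[0,0,-20],0],[[0,0,-5],0],[[0,0,0],0]]' >/dev/null; python3 s.py
python3 -c "
from h import *
st(); plan(.4511,-.2975,.2,-2)
c=grab('wrist','w6'); a=crop(c['pixels'],240,155,160,118,5); cv2.imwrite('pics/w6c.png',a)"
```

```text
t 17.77 p [451.65 158.91 106.43] yaw 38.23 F [-0.25  0.04  0.09] M [ 0.05  -0.204  0.027] w 15.63
t 18.02 p [451.77 158.85 111.56] yaw 38.3 F [-0.16 -0.73 -1.25] M [ 0.034 -0.177  0.035] w 15.65
t 18.27 p [452.12 158.83 120.86] yaw 38.32 F [-0.71  0.1  -1.44] M [ 0.001 -0.212  0.044] w 15.74
t 19.02 p [452.17 158.84 200.77] yaw 38.34 F [ 0.18  0.3  -1.4 ] M [ 0.021 -0.167  0.011] w 15.53
t 19.02 p [452.17 158.84 200.77] yaw 38.34 F [ 0.18  0.3  -1.4 ] M [ 0.021 -0.167  0.011] w 15.53
shift [-283.9  357.3    0.7] yaw 38.34 turn 40.34 tilt [0.03 0.  ]
```

View pics/w6c.png

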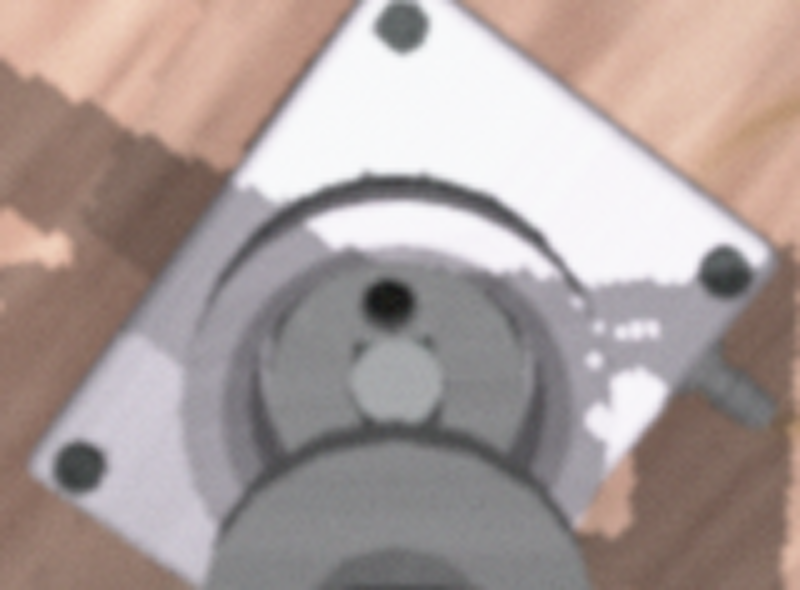

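The ring has turned: its near hole is now at (388,300) in the crop, with the window at (397,380) and nothing else displaced. I'll compute its angle.

```bash
python3 - <<'E'
from h import *
f=lambda x,y:(240+(x+.5)/5-.5,155+(y+.5)/5-.5)
for n,h,w in(("w2",(405,298),(405,380)),("w6",(388,300),(397,380))):
    c=np.load(f"pics/{n}.npz"); H=ray(c,*f(*h),.041); W=ray(c,*f(*w),.0405)
    for C in(np.array([.4531,.1575,0]),W):
        d=C-H; print(n,H,W,"r",np.hypot(*d[:2]),"yaw",np.degrees(np.arctan2(d[1],d[0])))
E
```

```text
w2 [0.43997897 0.16170453 0.041     ] [0.45321857 0.15740719 0.0405    ] r 0.013778229045870808 yaw -17.767636302124544
w2 [0.43997897 0.16170453 0.041     ] [0.45321857 0.15740719 0.0405    ] r 0.013919563240657186 yaw -17.982512278321725
w6 [0.44372091 0.16807335 0.041     ] [0.45331653 0.15829341 0.0405    ] r 0.01413375648387721 yaw -48.42536443467955
w6 [0.44372091 0.16807335 0.041     ] [0.45331653 0.15829341 0.0405    ] r 0.013701211069403228 yaw -45.545027043695725
```

```bash

P="python3 -m pendant"
$P '[[[-20,25,0],0],[[-37,46.5,0],0],[[-37,46.5,0],0],[[-37,46.5,0],0],[[-37,46.5,0],0],[[-37,46.5,0],0],[[-37,46.5,0],0],[[-30,38,0],0]]' >/dev/null
$P '[[[-11.9,15.3,0],0],[[0,0,0],10],[[0,0,0],10],[[0,0,0],10],[[0,0,0],10],[[0,0,0],0.3],[[0,0,0],0]]' >/dev/null
python3 -c "
from h import *
st(); plan(.4511,-.2976,.083,-2)"
```

```text
t 20.95 p [ 451.02 -296.69  200.06] yaw -1.79 F [-0.29 -0.32 -2.16] M [ 0.006 -0.049  0.043] w 15.71
shift [  0.2   1.  117.1] yaw -1.79 turn 0.21 tilt [-0.06  0.07]
```

```bash

P="python3 -m pendant"
$P '[[[0.2,1,20],0.2],[[0,0,30],0],[[0,0,25],0],[[0,0,15],0],[[0,0,5],0],[[0,0,0],0]]' >/dev/null; python3 s.py
$P '[[[0,0,4],0],[[0,0,4],0],[[0,0,0],0]]' >/dev/null; python3 s.py
$P '[[[0,0,3],0],[[0,0,0],0]]' >/dev/null; python3 s.py
```

```text
t 21.7 p [ 451.6  -298.67  105.71] yaw -2.14 F [ 1.31  1.3  -1.63] M [-0.037 -0.091 -0.007] w 15.71
t 22.07 p [ 451.32 -298.44   97.49] yaw -2.16 F [-0.5   0.06 -2.02] M [-0.03  -0.088 -0.038] w 15.48
t 22.32 p [ 451.3  -298.46   94.38] yaw -2.16 F [-0.57 -0.2  -1.76] M [-0.041 -0.082  0.03 ] w 15.55
```

```bash

P="python3 -m pendant"
$P '[[[-0.2,-0.9,0],0],[[0,0,0],0]]' >/dev/null; python3 s.py
$P '[[[0,0,3],0],[[0,0,0],0]]' >/dev/null; python3 s.py
$P '[[[0,0,3],0],[[0,0,0],0]]' >/dev/null; python3 s.py
$P '[[[0,0,2.5],0],[[0,0,0],0]]' >/dev/null; python3 s.py
$P '[[[0,0,1.5],0],[[0,0,0],0]]' >/dev/null; python3 s.py
```

```text
t 22.57 p [ 451.2  -297.52   94.58] yaw -2.16 F [-0.84  0.79 -2.02] M [-0.051 -0.123  0.005] w 15.82
t 22.82 p [ 451.1  -297.5    91.29] yaw -2.17 F [ 0.3   0.52 -1.14] M [-0.013 -0.104 -0.019] w 15.23
t 23.07 p [ 451.08 -297.45   88.24] yaw -2.16 F [ 0.7   0.3  -1.67] M [-0.02  -0.106  0.01 ] w 15.8
t 23.32 p [ 451.11 -297.48   85.83] yaw -2.17 F [-0.08  1.11 -0.66] M [-0.027 -0.085 -0.012] w 15.73
t 23.57 p [ 451.19 -297.55   84.44] yaw -2.16 F [ 0.29  0.46 -1.58] M [ 0.02  -0.101  0.028] w 16.01
```

Next I lower to the ledge, then release.

```bash

P="python3 -m pendant"
$P '[[[0,0,1],0],[[0,0,0],0]]' >/dev/null; python3 s.py
$P '[[[0,0,0.6],0],[[0,0,0],0]]' >/dev/null; python3 s.py
$P '[[[0,0,0],0],[[0,0,0],0]]' - 5 >/dev/null; python3 s.py
$P '[[[0,0,0],0],[[0,0,0],0],[[0,0,0],0],[[0,0,0],0],[[0,0,0],0],[[0,0,0],0]]' 60 >/dev/null; python3 s.py
```

```text
t 23.82 p [ 451.23 -297.58   83.5 ] yaw -2.16 F [-0.04 -0.43 -1.38] M [-0.048 -0.079  0.043] w 15.33
t 24.07 p [ 451.23 -297.59   82.9 ] yaw -2.16 F [ 0.06 -0.23 -2.46] M [-0.042 -0.098  0.008] w 15.78
t 24.32 p [ 451.23 -297.61   82.96] yaw -2.16 F [-0.27 -0.92 -1.15] M [-0.03  -0.068  0.02 ] w 16.16
t 25.07 p [ 451.25 -297.6    82.94] yaw -2.16 F [-0.61 -0.04 -0.09] M [-0.067 -0.056 -0.001] w 58.68
```

```bash

P="python3 -m pendant"
$P '[[[0,0,-10],0],[[0,0,-25],0],[[0,0,-40],0],[[0,0,-40],0],[[-30,-9,-5],0],[[-29,-9,0],0],[[0,0,0],0],[[0,0,0],0]]' 70 >/dev/null
python3 - <<'E'
from h import *
st(); a=grab("wrist","w7")["pixels"]; b=grab("top","t7")["pixels"]
cv2.imwrite("pics/fin.png",np.hstack([crop(a,330,185,110,115,3.5),crop(b,120,180,330,125,1.2)[:0] if 0 else cv2.resize(b[180:345,120:460],(460,403))]) if 0 else np.hstack([cv2.resize(a[185:300,330:440],(380,400)),cv2.resize(b[170:345,270:460],(420,400))]))
E
```

```text
t 26.07 p [ 393.87 -278.25  203.58] yaw -2.18 F [ 0.52  0.37 -0.45] M [-0.04  -0.09   0.013] w 69.86
```

View pics/fin.png

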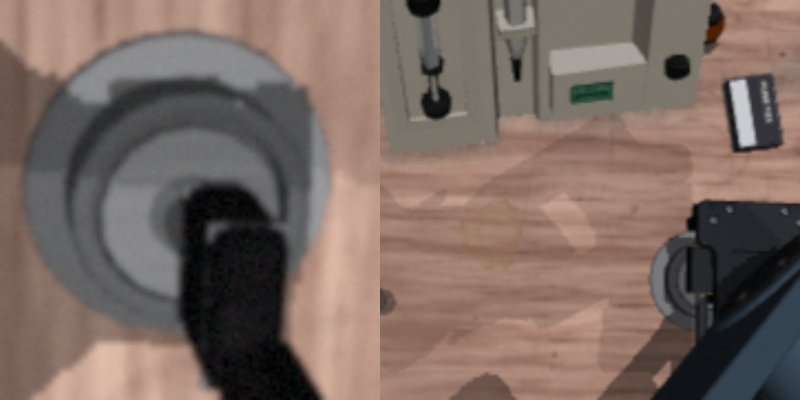

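The spanner stands upright in the cup just as before the grasp, with the head disc at about (200,210) in the left panel. The fingers are clear of it and the carton hasn't moved. Handing in.

```bash
python3 -c "
from rig import order; print(order.hand_in())"
```

```text
the job is handed in; nothing more can be done
None
```

The job is handed in: the ring is tightened about ten degrees past where it stiffened, and the spanner is back upright in its stand. It took 26 s of the 72 s allowed.

**Turning the ring:**
- I put the pins in at the hole line seen in the images, about -18°. The head first touched the ring at the height worked out beforehand, with about 2 N of contact.
- Turning clockwise, the torque rose to about 0.32 N m at a tool yaw of about 42.6° and stayed there. I stopped at 32.3°, which is about 10.3° further.
- Backing off 1° partway showed how springy the grip is. From that I allowed for the wind-up in the 42.6° figure.

**Checks:**
- The wrist camera showed the ring turned about 29° in all (roughly -18° to -47°), so about 19° free plus 10° stiff. That fits the tool angle once pin play and wind-up are counted. The two ways of reading the final angle differed by 3°.
- I saw no side force above about 2.5 N in the bore.
- The last wrist picture shows the spanner upright in the cup with the fingers clear, looking as it did before I took it. The carton looks undisturbed.

**What disagreed or was not checked:**
- The 0.07 N m free-turning torque never showed clearly above the sensor noise.
- The cameras disagreed by about 4 mm on where the stand is, so I put the spanner back at the recorded grasp pose.
- I did not look closely at the vial or sample cup afterwards; nothing touched them as far as I could tell.

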